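# Fill and close a piezo shaker box

### The arm

A 6-joint arm with a two-finger parallel gripper is mounted at the origin on the work surface. World frame = base frame: x ahead of the robot, y to its left, z up, the work surface at z = 0. Lengths are in m, angles in rad, forces in N, time in s.
With the tool pointing down it reaches from about 0.275 to 0.825 m from the base axis. Payload 4.9 kg.
Tool frame: the origin (TCP) lies between the finger pads; the fingertips stand 8 mm ahead of it and the grasp point (between the pads) lies 11 mm behind it; z points along the fingers, y is the line along which they close (so a half turn about z gives the same grasp; the last joint's range is limited). The gripper opens to 85 mm and grips with 20 to 120 N. Pads are 22 mm wide; open, the fingers measure 114 mm over their backs; the gripper's body (76 mm by 85 mm) begins 54 mm behind the grasp point. The pads swing forward as they close: fully open they stand 13 mm farther back than shut.
Start: joints at [1.188, 0.326, -0.193, 1.052, 0, 1.437], TCP at [0.135, 0.533, 0.239] pointing down, gripper open.
Joint ranges: [-2.65, 2.65], [-0.97, 1.79], [-1.3, 1.35], [-1.93, 2.1], [-1.47, 1.37], [-3.14, 3.14]. Speed limits (rad/s): [2.57, 2.57, 3.14, 3.14, 3.14, 3.14].

### API

Orientations are given as a unit quaternion [x, y, z, w].
In Python, from plant import get_obs, eyes, workorder gives the robot as it stands.
- The arm moves only by the tool servo_tool, never from a script. Its argument "targets" is a list of rows, each a list of 7 numbers: the shift along the tool's x, y, z in mm, then the turn, a rotation vector about the tool's x, y, z in rad, then the opening in per cent of the stroke, from 0 (shut) to 100 (fully open). In form: [[dx, dy, dz, ax, ay, az, grip], ...]. A call has 1 to 12 rows; each row shifts and turns the commanded pose from where the row before left it, along the tool's axes as they then stand; what a row does not reach is not made up. A row lasts 1/10 s, in which the tool goes at most 50 mm and 8.59 degrees, less where a joint would pass 70% of its speed; a pose out of reach is approached as far as the arm can. A call is refused whole if a number of a shift passes 50 or a number of a turn 0.15, either way. A call with a gripper value outside its range is refused whole. The fingers move at their own pace and stop on an object; "newtons" is the grip in N (left out, the last holds). Time passes only in rows, so rows that do not move let the fingers close. It gives the time, the measured TCP pose, the force, the opening and the grip force at its end, in the units of the state.
- get_obs(): the state, without advancing time (a new reading comes with each control period).
- eyes.camera(name): name is "scene" or "side" or "wrist"; returns (picture, depth): 400x640x3 uint8, red, green, blue; 400x640 float32, m along the optical axis (not along the pixel's ray), 0 where there is no reading.
- eyes.camera_model(name): a dict with "fx", "fy", "cx", "cy" (pixels), "R" (3x3) and "t" (3): a world point X has camera coordinates R X + t. Camera axes: x right, y down, z forward; pixel columns grow to the right and rows downward; lengths in m; the calibration is good to about 2 mm. A picture is of the moment at which its call begins: read the wrist's pose just before it. camera_model takes no time and is no camera call; for the wrist camera it gives the pose at the moment of the call.
- workorder.close_job(): hands the job in; it is judged then, once.
The state is a dict: "t": time; "joint_pos": joint angles; "joint_vel": joint speeds; "joint_torque": joint torques, N m; "position": TCP position; "ee_rot": TCP orientation; "wrist_force": force on the tool from outside, world axes, zero at the start; "ft_torque": the same for the moment, N m; "finger_gap": finger opening in m; "grip_force": force on a finger pad.
Only numpy, scipy, OpenCV 4.12 (cv2) and the standard library are available. Lean on these libraries where they do the work, as an engineer would, in place of code of your own. Each camera call takes 0.05 s, during which the arm holds its last target. There are 200 camera calls.

### The job

Tip the four hex nuts out of the scoop tray into the open lower half of the shaker box and stand the empty tray back down flat on the bench. Then set the upper half on the two dowels, press it fully home so that the foam seal is squashed and no gap is left all round, and finish while still holding it pressed down (its adhesive has to grab): do not let go. Leave the other things on the bench where they are.

Things in the scene. Friction and masses are not known exactly. Their poses are not given: they have to be found in the camera images.
- shell: Lower half of the shaker box: open white plastic box on a plywood board, both fixed to the bench. Origin on the bench under its centre, z up, long side along its own y. Board 136 (x) x 206 (y) x 12 mm. Opening 90 (x) x 120 (y) mm, floor 16 mm and hard rim 56 mm above the bench; at the rim it is 106 (x) x 180 (y) mm outside with its two end flanges, which carry the dowels.
- shell_mouth (a point): Centre of the lower half's opening, at the height of the hard rim (56 mm above the bench); axes as shell.
- dowel_a (a point): Foot of one steel dowel, at rim height, x = 0, y = +79 mm in shell. 8 mm thick, 18 mm tall above the rim, the last 5 mm tapering to 3 mm.
- dowel_b (a point): Foot of the other, equal dowel, at y = -79 mm.
- seal (a joint): Soft foam seal, a black frame 5 mm wide round the opening on the rim. Value: how far it is squashed, 0 (standing 4 mm above the hard rim) to 0.004 m (level with it). It springs back: about 3 N per mm, some 12 N to squash it level; the cover's own weight squashes it about 1 mm.
- cover: Upper half of the shaker box, loose, 0.2 to 0.33 kg, lying right way up. White plastic plate 106 (x) x 180 (y) x 10 mm with two through holes, 10 mm wide, at x = 0, y = +79 and -79 mm; the same either way round. A crown on it reaches 18 mm above the underside. Origin at the centre of the underside, z up.
- cover_grip (a point): Middle of the cover's grip bar, 44.5 mm above the underside; axes as cover. The bar lies along y: 18 mm wide (x), 98 mm long (y), from 36 to 53 mm above the underside, on two posts at y = +42 and -42 mm, free space between them. Pinch it across x.
- tray: Loose aluminium scoop tray (0.15 kg), 120 (x) x 72 (y) mm, floor 3 mm thick, walls to 18 mm on three sides, open at its -x end, where pieces slide out. At the +x end stands an upright flat grip, 10 mm thick (x), 44 mm wide (y), up to 63 mm above the bench. Origin under its centre, z up. The nuts start to slide when it is tipped by some 17 to 27 degrees.
- tray_lip (a point): Middle of the tray's open edge, top of the floor (x = -60, z = 3 mm in tray); axes as tray.
- tray_grip (a point): Middle of the upright grip (x = +55, z = 47 mm in tray); axes as tray. To be pinched across its own x.
- nut0: One of four equal loose steel hex nuts, 19 mm across flats, 11 mm high, 18 g, lying in the front part of the tray (none is within 30 mm of the upright grip's middle plane). Origin at the centre of its underside.
- nut1: One of four equal loose steel hex nuts, 19 mm across flats, 11 mm high, 18 g, lying in the front part of the tray (none is within 30 mm of the upright grip's middle plane). Origin at the centre of its underside.
- nut2: One of four equal loose steel hex nuts, 19 mm across flats, 11 mm high, 18 g, lying in the front part of the tray (none is within 30 mm of the upright grip's middle plane). Origin at the centre of its underside.
- nut3: One of four equal loose steel hex nuts, 19 mm across flats, 11 mm high, 18 g, lying in the front part of the tray (none is within 30 mm of the upright grip's middle plane). Origin at the centre of its underside.
- spool: Bystander: reel of solder, 56 mm across, 48 mm high, standing on end; origin under its centre.
- speaker: Bystander: small bare loudspeaker driver, cone up, 68 mm across, 28 mm high; origin under its centre.
- glue: Bystander: white glue bottle with an orange nozzle, 52 mm across, 119 mm tall; origin under its centre.
- screwdriver: Bystander: yellow-handled screwdriver 170 mm long, lying along its own x.
- phone: Bystander: flat phone, 72 x 150 x 9 mm; origin under its centre.
- cup: Bystander: clear cup, 84 mm across, 95 mm high; origin under its centre.
- meter: Bystander: hand multimeter, 150 x 75 x 32 mm, lying face up; origin under its centre.
Mind the look-alikes: they are no part of the job. Leave any purple look-alike of the cover alone.

How it is judged:
On the way, in this order (a step that is already met when the one before it is completed fails the run):
1. the tray is tipped with its open edge over the lower half (angle between tray's own z axis and vertical above 0.22 rad and horizontal distance between tray_lip and shell_mouth below 0.1 m).
2. all four nuts lie in the lower half (x of nut0 in the frame of shell_mouth between -0.05 and 0.05 m and y of nut0 in the frame of shell_mouth between -0.065 and 0.065 m and z of nut0 in the frame of shell_mouth between -0.05 and -0.01 m and x of nut1 in the frame of shell_mouth between -0.05 and 0.05 m and y of nut1 in the frame of shell_mouth between -0.065 and 0.065 m and z of nut1 in the frame of shell_mouth between -0.05 and -0.01 m and x of nut2 in the frame of shell_mouth between -0.05 and 0.05 m and y of nut2 in the frame of shell_mouth between -0.065 and 0.065 m and z of nut2 in the frame of shell_mouth between -0.05 and -0.01 m and x of nut3 in the frame of shell_mouth between -0.05 and 0.05 m and y of nut3 in the frame of shell_mouth between -0.065 and 0.065 m and z of nut3 in the frame of shell_mouth between -0.05 and -0.01 m), for 0.2 s.
3. the empty tray stands flat on the bench, let go (angle between tray's own z axis and vertical below 0.08 rad and height (world z) of tray between -0.004 and 0.006 m and contact force between tray and the fingers below 0.2 N), for 0.2 s.
At the end, for the whole second after the job is handed in: All four nuts in the lower half, below its rim; tray flat on the bench, not held; upper half on both dowels (centred to 4 mm, in line to 0.05 rad, level to 0.04 rad), underside at most 1.5 mm above the hard rim, and the robot still pressing it on with more than 5 N (all of step 2 and all of step 3 and z of cover in the frame of shell_mouth between -0.003 and 0.0015 m and horizontal distance between cover and shell_mouth below 0.004 m and angle between the y axis of cover and the y axis of shell, either way round below 0.05 rad and angle between cover's own z axis and vertical below 0.04 rad and contact force between cover and shell above 5 N and contact force between any of the fingers, the arm and cover above 3 N); the arm keeps its last pose, push and grip.
It fails at once if a bystander is pushed away by more than 30 mm or knocked over (distance of any of spool, speaker, glue, screwdriver, phone, cup, meter from where it was at the start of the episode above 0.03 m or angle between any of spool, speaker, glue, phone, cup, meter's own z axis and vertical above 0.5 rad).
It also fails if it takes over 72 s, if anything falls off the work surface, if the arm or the gripper's body presses on something with over 40 N, if the wrist force passes 120 N, or if a joint passes its speed limit or range.

## Working session

There is one attempt and no reset: what is moved stays moved. The work goes in short steps, Python scripts to look and compute and a tool call to move; the robot and the scene stay as the last step left them, time stands still between calls to the robot, and variables do not carry over. Pictures are saved under pics/ and viewed, at most 10 in all, crops included, and the job is handed in when it is done.

Besides the shell and the picture viewer there is one more tool, called after "Call:" as name(argument=value, ...) on one line, values as JSON. servo_tool: Moves the arm, as the interface text tells. Its arguments: {"type":"object","properties":{"targets":{"type":"array","items":{"type":"array","items":{"type":"number"}}},"newtons":{"type":"number"}},"required":["targets"]}

```bash
ls; mkdir -p pics; cat > h.py <<'E'
import numpy as np, cv2
from plant import get_obs, eyes, workorder
def snap(n,save):
    m=eyes.camera_model(n); p,d=eyes.camera(n); np.savez('pics/'+save,p=p,d=d,**m)
    cv2.imwrite(f'pics/{save}.png',p[:,:,::-1]); return p,d,m
def world(m,u,v,z=None,depth=None):
    u,v=np.atleast_1d(u).astype(float),np.atleast_1d(v).astype(float)
    r=np.stack([(u-m['cx'])/m['fx'],(v-m['cy'])/m['fy'],np.ones_like(u)],1)
    R=np.array(m['R']);t=np.array(m['t']);c=-R.T@t
    if depth is not None: return (r*np.atleast_1d(depth)[:,None]-t)@R
    w=r@R; return c+w*((z-c[2])/w[:,2])[:,None]
E
python3 - <<'E'
from h import *
for n in('scene','side'):
    p,d,m=snap(n,n+'0'); print(n,m)
print(get_obs())
E
```

```text
pics
scene {'fx': 516.3690255228955, 'fy': 516.3690255228955, 'cx': 319.43355555062493, 'cy': 199.01242991294123, 'R': array([[ 0.56175554,  0.8272203 , -0.01171704],
       [ 0.58220107, -0.40534882, -0.70479376],
       [-0.5877692 ,  0.38910013, -0.70931549]]), 't': array([-0.2500149 , -0.23839794,  1.770421  ])}
side {'fx': 377.29150096069793, 'fy': 377.29150096069793, 'cx': 321.4696472162103, 'cy': 197.41087582329482, 'R': array([[ 0.95969063, -0.28083892,  0.01110825],
       [-0.19834259, -0.70472559, -0.68119165],
       [ 0.1991334 ,  0.65153001, -0.73202086]]), 't': array([-0.46629171,  0.14022068,  1.02980973])}
{'t': 0.1, 'joint_pos': array([ 1.18780981e+00,  3.26883182e-01, -1.93504309e-01,  1.05197279e+00,
        1.21803372e-05,  1.43661639e+00]), 'joint_vel': array([-8.68758000e-06, -2.98517249e-03,  2.04271712e-03,  7.53756810e-04,
       -2.05513177e-04,  2.19427616e-05]), 'joint_torque': array([ 3.89895904e-04, -4.44238830e+01,  2.63037694e+01,  7.91382277e-03,
       -4.20459025e-05, -2.56779430e-06]), 'position': array([0.1352189 , 0.53259399, 0.23856505]), 'ee_rot': array([ 1.24082625e-01,  9.92271581e-01, -7.54421348e-04, -2.05847886e-04]), 'wrist_force': array([-0.91220147, -0.24259061,  0.33821896]), 'ft_torque': array([-0.04201653, -0.02003494,  0.00302852]), 'grip_force': 0.0, 'finger_gap': 0.08541766219631895}
```

View pics/scene0.png

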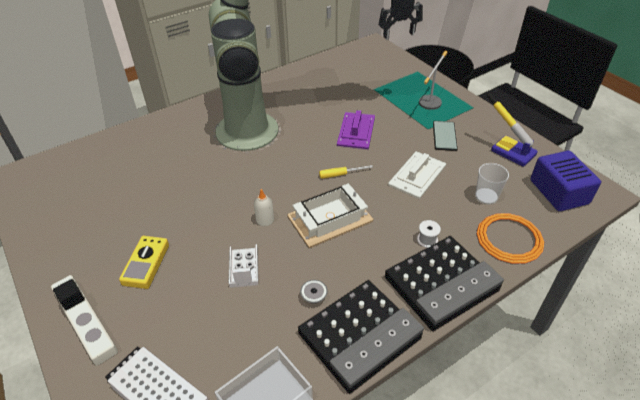

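View pics/side0.png

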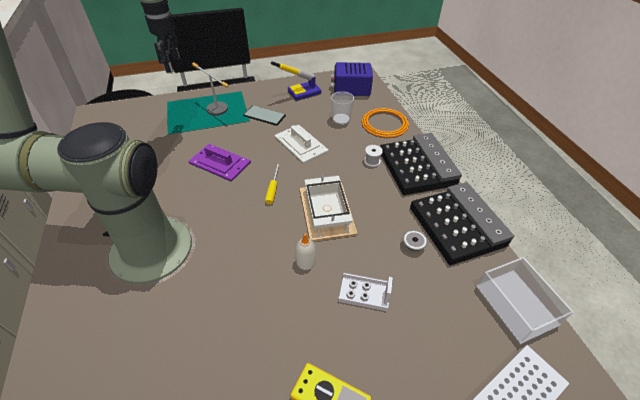

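Scene view: the tray with four nuts is at (243,266), the shell at (330,213) and the glue at (263,208). Two things could be the cover: the white plate at (418,174) and the purple one at (357,130). The white one fits the "white plastic" description, and the purple one is the look-alike to leave alone. I'll confirm with an enlarged crop and measure.

```bash
cat > m1.py <<'E'
from h import *
z=np.load('pics/scene0.npz'); p,d=z['p'],z['d']; m=z
cv2.imwrite('pics/crop1.png',cv2.resize(p[100:290,215:465],None,fx=3.1,fy=3.1,interpolation=cv2.INTER_CUBIC)[:,:,::-1])
vv,uu=np.mgrid[0:400,0:640]
P=world(m,uu.ravel(),vv.ravel(),depth=d.ravel()).reshape(400,640,3)
hsv=cv2.cvtColor(p,cv2.COLOR_RGB2HSV)
def rep(name,mask,box):
    u0,v0,u1,v1=box; k=np.zeros_like(mask); k[v0:v1,u0:u1]=mask[v0:v1,u0:u1]
    k&=d>0
    n,l,s,c=cv2.connectedComponentsWithStats(k.astype(np.uint8)); i=1+s[1:,4].argmax(); q=P[l==i]
    r=cv2.minAreaRect((q[:,:2]*1000).astype(np.float32))
    print(name,len(q),'rect mm',np.round(r[0]),np.round(r[1]),round(r[2],1),'z',np.round(np.percentile(q[:,2],[2,50,98]),4)); return q
H=P[:,:,2]
for nm,b in dict(cover=(380,145,455,205),tray=(220,238,268,295),shell=(280,178,378,250),glue=(248,185,278,230),driver=(315,160,378,182),spool=(412,215,445,250),speaker=(295,275,332,310),phone=(430,118,462,155),cup=(470,160,512,208),meter=(115,232,172,292)).items():
    rep(nm,H>0.005,b)
rep('cover plate',(H>.004)&(H<.014),(380,145,455,205))
rep('cover bar',(H>.045),(380,145,455,205))
rep('tray grip',(H>.03),(220,238,268,295))
rep('shell board',(H>.005)&(H<.02)&(hsv[:,:,1]>60),(280,178,378,250))
rep('shell rim',(H>.048),(280,178,378,250))
E
python3 m1.py
```

```text
cover 1290 rect mm [508. 321.] [109. 189.] 21.2 z [0.0053 0.0131 0.0519]
tray 541 rect mm [ 518. -290.] [ 73. 123.] 61.4 z [0.0058 0.017  0.062 ]
shell 3096 rect mm [506.  -6.] [207. 139.] 83.2 z [0.0066 0.0247 0.0593]
glue 516 rect mm [ 405. -160.] [51. 48.] 73.2 z [0.0071 0.0605 0.1081]
driver 263 rect mm [375. 148.] [171.  33.] 67.8 z [0.0057 0.0162 0.0255]
spool 524 rect mm [737. 165.] [60. 96.] 63.8 z [0.0084 0.0412 0.0499]
speaker 495 rect mm [ 698. -190.] [67. 68.] 31.1 z [0.0227 0.0268 0.0321]
phone 423 rect mm [417. 525.] [ 71. 154.] 50.1 z [0.0051 0.0073 0.012 ]
cup 1003 rect mm [694. 428.] [81. 88.] 29.5 z [0.009  0.0625 0.0939]
meter 1590 rect mm [ 363. -497.] [ 77. 154.] 46.5 z [0.0073 0.0289 0.0375]
cover plate 744 rect mm [507. 324.] [109. 191.] 21.2 z [0.0043 0.0083 0.0138]
cover bar 142 rect mm [508. 322.] [ 20. 102.] 19.8 z [0.0456 0.0497 0.0538]
tray grip 189 rect mm [ 565. -315.] [44. 15.] 65.8 z [0.0306 0.0515 0.0636]
shell board 699 rect mm [506.  -6.] [207. 139.] 83.2 z [0.0055 0.0096 0.0145]
shell rim 981 rect mm [506.  -5.] [183. 112.] 84.2 z [0.0487 0.0542 0.0618]
```

View pics/crop1.png

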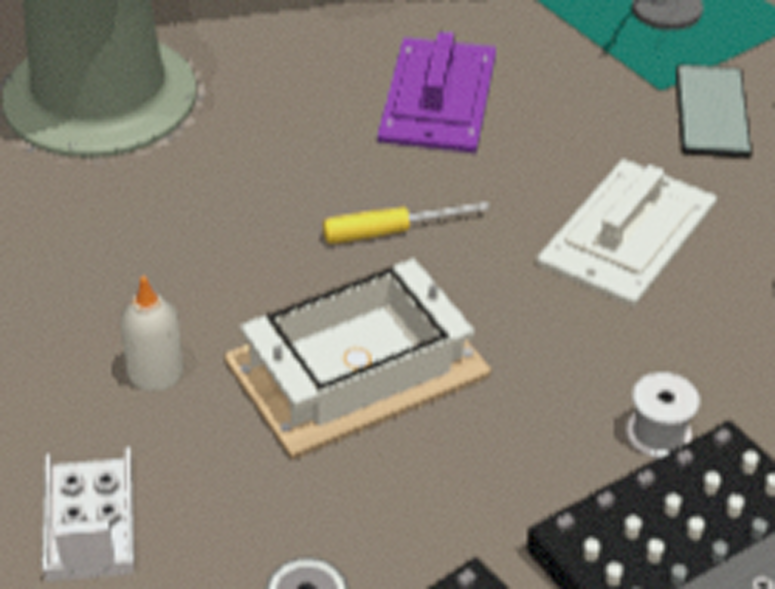

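The crop shows the white plate with its grip bar and a dowel hole at crop (589,271), so that is the cover, and the purple one stays put. Swinging to above the tray.

Call:
servo_tool(targets=[[-43, 2.5, 0, 0, 0, 0.076, 100], [-43, 2.5, 0, 0, 0, 0.076, 100], [-43, 2.5, 0, 0, 0, 0.076, 100], [-43, 2.5, 0, 0, 0, 0.076, 100], [-43, 2.5, 0, 0, 0, 0.076, 100], [-43, 2.5, 0, 0, 0, 0.076, 100], [-44, 2.5, 0, 0, 0, 0.076, 100], [-44, 2.5, 0, 0, 0, 0.076, 100], [-44, 2.5, 0, 0, 0, 0.076, 100], [-44, 2.5, 0, 0, 0, 0.076, 100], [-44, 2.5, 0, 0, 0, 0.076, 100], [-44, 2.5, 0, 0, 0, 0.076, 100]])

```text
t: 1.3
position: [0.5496, 0.2414, 0.2387]
ee_rot: [0.55, 0.835, -0.0, -0.0]
wrist_force: [0.8, 0.2, -0.5]
finger_gap: 0.0854
grip_force: 0.0
```

Call:
servo_tool(targets=[[-46, 2.5, 0, 0, 0, 0.076, 100], [-46, 2.5, 0, 0, 0, 0.076, 100], [-46, 2.5, 0, 0, 0, 0.076, 100], [-46, 2.5, 0, 0, 0, 0.076, 100], [-46, 2.5, 0, 0, 0, 0.076, 100], [-47, 2.5, 0, 0, 0, 0.076, 100], [-47, 2.5, 0, 0, 0, 0.076, 100], [-48, 2.5, 0, 0, 0, 0.076, 100], [-48, 2.5, 0, 0, 0, 0.076, 100], [-48, 2.5, 0, 0, 0, 0.076, 100], [-48, 2.5, 0, 0, 0, 0.076, 100], [-48, 2.5, 0, 0, 0, 0.076, 100]])

```text
t: 2.5
position: [0.57, -0.3038, 0.2386]
ee_rot: [0.861, 0.508, -0.0, -0.0]
wrist_force: [0.3, -0.9, 0.1]
finger_gap: 0.0856
grip_force: 0.0
```

```bash
cat >> h.py <<'E'
from scipy.spatial.transform import Rotation as Ro
def pose():
    o=get_obs(); R=Ro.from_quat(o['ee_rot']).as_matrix(); return o,o['position'],R
def go(x,y,z,yh=None,tilt=0):
    """remaining shift in current tool axes (mm) and total rotvec; yh=heading of tool y (deg), tilt>0: fingers lean outward"""
    o,p,R=pose(); 
    print('t',round(o['t'],2),'pos',np.round(p*1000,1),'yhead',round(np.degrees(np.arctan2(R[1,1],R[0,1])),2),'tiltz',np.round(R[:,2],3),'gap',round(o['finger_gap']*1000,1),'F',np.round(o['wrist_force'],1),'grip',round(o['grip_force'],1),'j',np.round(o['joint_pos'],2))
    s=R.T@(np.array([x,y,z])-p*1000)
    if yh is None: print('shift',s.round(1)); return
    h=np.radians(yh); Y=np.array([np.cos(h),np.sin(h),0]); Z=np.array([0,0,-1.]); X=np.cross(Y,Z)
    T=np.stack([X,Y,Z],1)@Ro.from_rotvec([-tilt,0,0]).as_matrix()
    print('shift',s.round(1),'rotvec',Ro.from_matrix(R.T@T).as_rotvec().round(4))
def cloud(n,save):
    p,d,m=snap(n,save); vv,uu=np.mgrid[0:400,0:640]
    return p,d,m,world(m,uu.ravel(),vv.ravel(),depth=d.ravel()).reshape(400,640,3)
def rect(P,mask):
    n,l,s,c=cv2.connectedComponentsWithStats(mask.astype(np.uint8)); i=1+s[1:,4].argmax(); q=P[l==i]
    r=cv2.minAreaRect((q[:,:2]*1000).astype(np.float32)); print(len(q),np.round(r[0],1),np.round(r[1],1),round(r[2],1),'z',np.round(np.percentile(q[:,2],[2,50,98]),4),'px',c[i].round()); return r
E
python3 - <<'E'
from h import *
go(566,-316,36,-28.6)
p,d,m,P=cloud('wrist','w1')
H=P[:,:,2]
near=(d>0)&(np.hypot(P[:,:,0]-.53,P[:,:,1]+.29)<.13)
rect(P,near&(H>.03)&(H<.07)); rect(P,near&(H>.006)&(H<.07))
E
```

```text
t 2.5 pos [ 570.  -303.8  238.6] yhead -28.94 tiltz [-0.001  0.    -1.   ] gap 85.6 F [ 0.3 -0.9  0.1] grip 0.0 j [-0.6   0.51  0.09  1.15  0.    1.47]
shift [-12.6   2.6 202.6] rotvec [-0.0007 -0.0001 -0.006 ]
386 [ 559.9 -311.5] [44.4  9.5] 61.1 z [0.0362 0.0642 0.0658] px [315. 189.]
1284 [ 512.  -285.8] [ 72.6 120.3] 61.8 z [0.0067 0.0195 0.0654] px [286. 184.]
```

View pics/w1.png

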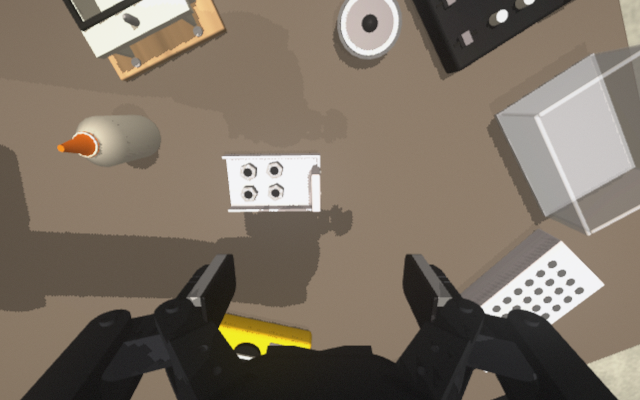

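The wrist view shows the tray at (270,183), its grip at (315,189), and the four nuts sitting well forward. Descending and gripping.

Call:
servo_tool(targets=[[-6, -2.4, 40, 0, 0, 0, 100], [-6, -2.4, 40, 0, 0, 0, 100], [0, 0, 40, 0, 0, 0, 100], [0, 0, 40, 0, 0, 0, 60], [0, 0, 30, 0, 0, 0, 60], [0, 0, 12.5, 0, 0, 0, 60], [0, 0, 0, 0, 0, 0, 0], [0, 0, 0, 0, 0, 0, 0], [0, 0, 0, 0, 0, 0, 0], [0, 0, 0, 0, 0, 0, 0], [0, 0, 0, 0, 0, 0, 0], [0, 0, 0, 0, 0, 0, 0]], newtons=70)

```text
t: 3.75
position: [0.5622, -0.3112, 0.039]
ee_rot: [0.861, 0.509, 0.001, 0.002]
wrist_force: [-0.2, 0.5, 6.6]
finger_gap: 0.0091
grip_force: 69.2
```

Call:
servo_tool(targets=[[0, 0, -10, 0, 0, 0, 0], [0, 0, -20, 0, 0, 0, 0], [0, 0, -30, 0, 0, 0, 0], [0, 0, -30, 0, 0, 0, 0], [0, 0, -30, 0, 0, 0, 0], [0, 0, -20, 0, 0, 0, 0], [0, 0, 0, 0, 0, 0, 0]])

```text
t: 4.45
position: [0.5623, -0.3113, 0.1806]
ee_rot: [0.861, 0.509, 0.001, 0.003]
wrist_force: [0.3, 0.0, -3.1]
finger_gap: 0.0091
grip_force: 68.4
```

```bash
python3 - <<'E'
from h import *
go(632,-20,178,-6.5)
E
```

```text
t 4.45 pos [ 562.3 -311.3  180.6] yhead -28.76 tiltz [ 0.005 -0.003 -1.   ] gap 9.1 F [ 0.3  0.  -3.1] grip 68.4 j [-0.62  0.53 -0.02  1.01  0.    1.45]
shift [288.9 -79.    2. ] rotvec [ 0.0057  0.0018 -0.3885]
```

Call:
servo_tool(targets=[[15, -4, 0, 0, 0, 0, 0], [30, -8, 0, 0, 0, 0, 0], [30, -8, 0, 0, 0, 0, 0], [30, -8, 0, 0, 0, 0, 0], [30, -8, 0, 0, 0, 0, 0], [30, -8, 0, 0, 0, 0, 0], [30, -8, 0, 0, 0, 0, 0], [30, -8, 0, 0, 0, 0, 0], [30, -9, 0, 0, 0, 0, 0], [22, -6, 0, 0, 0, 0, 0], [12, -4, 0, 0, 0, 0, 0]])

```text
t: 5.55
position: [0.6292, -0.0157, 0.1746]
ee_rot: [0.86, 0.51, -0.001, -0.001]
wrist_force: [0.8, 0.0, -3.6]
finger_gap: 0.009
grip_force: 68.4
```

Call:
servo_tool(targets=[[0, 0, 0, 0, 0, -0.05, 0], [0, 0, 0, 0, 0, -0.08, 0], [0, 0, 0, 0, 0, -0.08, 0], [0, 0, 0, 0, 0, -0.08, 0], [0, 0, 0, 0, 0, -0.06, 0], [0, 0, 0, 0, 0, -0.038, 0], [0, 0, 0, 0, 0, 0, 0], [0, 0, 0, 0, 0, 0, 0]])

```text
t: 6.35
position: [0.6298, -0.0188, 0.1758]
ee_rot: [0.747, 0.665, -0.001, -0.001]
wrist_force: [-0.4, -0.3, -3.5]
finger_gap: 0.0092
grip_force: 68.3
```

```bash
python3 - <<'E'
from h import *
go(632,-20,178,-6.5)
z=np.load('pics/w1.npz');
p,d,m,P=cloud('scene','s2')
near=(d>0)&(np.hypot(P[:,:,0]-.506,P[:,:,1]+.005)<.13); H=P[:,:,2]
p,d,m,P=cloud('side','sd2'); near=(d>0)&(np.hypot(P[:,:,0]-.6,P[:,:,1]+.02)<.14); H=P[:,:,2]
rect(P,near&(H>.13)&(H<.17))
# plan
prev=None
for th,lx,lz in [(0,12,80),(.1,12,76),(.2,12,72),(.3,12,66),(.4,12,61),(.5,12,59),(.6,12,58)]:
    c,s=np.cos(th),np.sin(th); q=np.array([lx+115*c-36*s, lz+115*s+36*c])
    if prev is not None:
        dq=q-prev[0]; c0,s0=prev[1]; print(th,'dy',(dq@[c0,s0]).round(1),'dz',(dq@[s0,-c0]).round(1))
    prev=(q,(c,s))
E
```

```text
t 6.35 pos [629.8 -18.8 175.8] yhead -6.59 tiltz [-0.002  0.    -1.   ] gap 9.2 F [-0.4 -0.3 -3.5] grip 68.3 j [-0.15  0.52 -0.06  0.99 -0.    1.54]
shift [-0.9  2.3 -2.2] rotvec [-0.0018 -0.     -0.0016]
1010 [575.4 -14.6] [ 77.3 120.4] 83.7 z [0.1378 0.1451 0.16  ] px [355. 175.]
0.1 dy -4.2 dz -7.3
0.2 dy -4.6 dz -7.3
0.3 dy -5.4 dz -5.4
0.4 dy -5.6 dz -6.5
0.5 dy -4.9 dz -9.5
0.6 dy -4.6 dz -10.4
```

View pics/sd2.png

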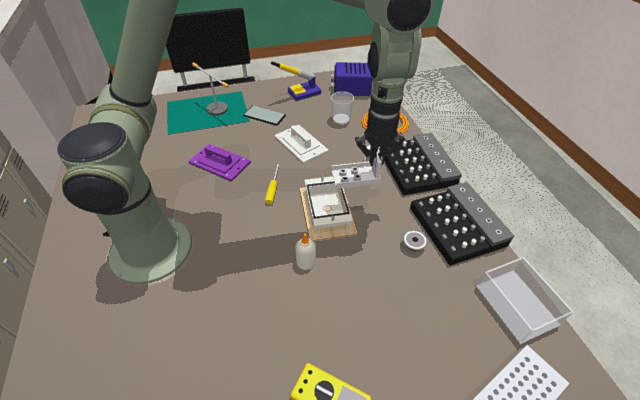

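The side view shows the tray level at (355,175) with all four nuts in it and its lip over the opening. Lowering, then tipping slowly.

Call:
servo_tool(targets=[[0, 1, 20, 0, 0, 0, 0], [0, 1, 25, 0, 0, 0, 0], [0, 0, 11, 0, 0, 0, 0], [0, -2.1, -3.7, -0.05, 0, 0, 0], [0, -2.1, -3.7, -0.05, 0, 0, 0], [0, -2.3, -3.7, -0.05, 0, 0, 0], [0, -2.3, -3.7, -0.05, 0, 0, 0], [0, -1.8, -1.8, -0.033, 0, 0, 0], [0, -1.8, -1.8, -0.033, 0, 0, 0], [0, -1.8, -1.8, -0.034, 0, 0, 0]])

```text
t: 7.45
position: [0.616, -0.0172, 0.1393]
ee_rot: [0.738, 0.658, 0.1, 0.112]
wrist_force: [0.1, -0.8, -1.5]
finger_gap: 0.0086
grip_force: 69.0
```

Call:
servo_tool(targets=[[0, -1.8, -2.1, -0.033, 0, 0, 0], [0, -1.9, -2.2, -0.033, 0, 0, 0], [0, -1.9, -2.2, -0.034, 0, 0, 0], [0, 0, 0, 0, 0, 0, 0], [0, -2.4, -4.7, -0.05, 0, 0, 0], [0, -2.4, -4.7, -0.05, 0, 0, 0], [0, 0, 0, 0, 0, 0, 0], [0, -2.3, -5.2, -0.05, 0, 0, 0], [0, -2.3, -5.2, -0.05, 0, 0, 0], [0, 0, 0, 0, 0, 0, 0], [0, 0, 0, 0, 0, 0, 0], [0, 0, 0, 0, 0, 0, 0]])

```text
t: 8.65
position: [0.593, -0.0147, 0.1571]
ee_rot: [0.713, 0.636, 0.197, 0.221]
wrist_force: [0.8, -0.1, -1.9]
finger_gap: 0.0087
grip_force: 69.2
```

```bash
python3 - <<'E'
from h import *
go(592,-15,153,-6.5,.6)
p,d,m=snap('side','sd3'); q,d,m=snap('scene','s3')
a=cv2.resize(p[130:250,260:420],(640,480),interpolation=cv2.INTER_CUBIC)[:,:560]
b=cv2.resize(q[150:250,270:390],(576,480),interpolation=cv2.INTER_CUBIC)
cv2.imwrite('pics/both3.png',cv2.resize(np.hstack([a,b]),(800,338))[:,:,::-1])
E
```

```text
t 8.65 pos [593.  -14.7 157.1] yhead -6.53 tiltz [ 0.561 -0.064 -0.825] gap 8.7 F [ 0.8 -0.1 -1.9] grip 69.2 j [-0.16  0.18 -0.86 -0.08  0.03  1.53]
shift [-0.4 -3.1  2.8] rotvec [ 0.0002  0.0004 -0.0005]
```

View pics/both3.png

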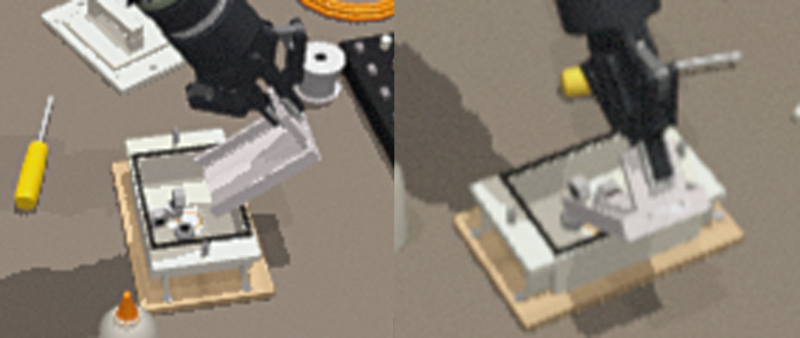

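Side crop: the tray looks empty, with nuts at (160,220), (187,228) and (178,198). A fourth may be hidden below the tray. I'll back off and check.

Call:
servo_tool(targets=[[0, 14, -20, 0, 0, 0, 0], [0, 20, -29, 0, 0, 0, 0], [0, 17, -25, 0, 0, 0, 0], [0, 0, 0, 0.1, 0, 0, 0], [0, 0, 0, 0.12, 0, 0, 0], [0, 0, 0, 0.12, 0, 0, 0], [0, 0, 0, 0.12, 0, 0, 0], [0, 0, 0, 0.1, 0, 0, 0], [0, 0, 0, 0.04, 0, 0, 0], [0, 30, 0, 0, 0, 0, 0], [0, 30, 0, 0, 0, 0, 0], [0, 0, 0, 0, 0, 0, 0]])

```text
t: 9.95
position: [0.6551, -0.022, 0.2453]
ee_rot: [0.746, 0.666, 0.001, 0.001]
wrist_force: [0.0, -0.4, -1.0]
finger_gap: 0.0092
grip_force: 69.4
```

```bash
python3 - <<'E'
from h import *
go(562,-311,180,-28.8)
p,d,m=snap('side','sd4'); q,d,m=snap('scene','s4')
a=cv2.resize(p[130:250,260:400],(560,480),interpolation=cv2.INTER_CUBIC)
b=cv2.resize(q[150:250,270:390],(576,480),interpolation=cv2.INTER_CUBIC)
cv2.imwrite('pics/both4.png',cv2.resize(np.hstack([a,b]),(800,338))[:,:,::-1])
E
```

```text
t 9.95 pos [655.1 -22.  245.3] yhead -6.55 tiltz [ 0.002 -0.    -1.   ] gap 9.2 F [ 0.  -0.4 -1. ] grip 69.4 j [-0.15  0.52  0.13  1.17 -0.    1.54]
shift [-297.7  -59.6   65.2] rotvec [ 1.900e-03 -3.000e-04  3.883e-01]
```

View pics/both4.png

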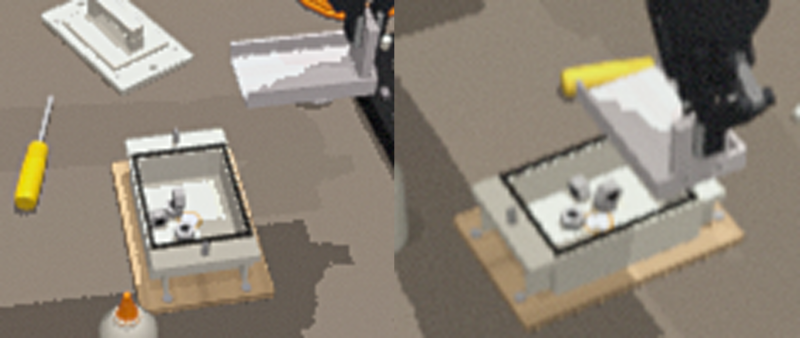

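The tray is empty in both views, but only three nuts are clearly visible in the shell. I'll start the way back and look in from the wrist camera before setting the tray down.

Call:
servo_tool(targets=[[-20, -6, 0, 0, 0, 0, 0], [-35, -12, 0, 0, 0, 0, 0], [-40, -12, 0, 0, 0, 0, 0], [-30, -10, 0, 0, 0, 0, 0], [-15, -10, 0, 0, 0, 0, 0], [0, 0, 0, 0, 0, 0, 0]])

```text
t: 10.65
position: [0.5841, -0.156, 0.2468]
ee_rot: [0.747, 0.665, -0.0, -0.0]
wrist_force: [0.4, 1.6, -2.4]
finger_gap: 0.0091
grip_force: 69.4
```

```bash
python3 - <<'E'
from h import *
go(562,-311,180,-28.8)
p,d,m,P=cloud('wrist','w5'); p2,d2,m2,P2=cloud('scene','s5')
def crop(p,m,k):
    c=np.array(m['R'])@np.array([.506,-.006,.03])+m['t']; u,v=int(m['fx']*c[0]/c[2]+m['cx']),int(m['fy']*c[1]/c[2]+m['cy']); print(u,v)
    u0,v0=np.clip(u-k,0,640-2*k),np.clip(v-k,0,400-2*k)
    return cv2.resize(p[v0:v0+2*k,u0:u0+2*k],(400,400),interpolation=cv2.INTER_CUBIC)
cv2.imwrite('pics/both5.png',np.hstack([crop(p,m,130),crop(p2,m2,40)])[:,:,::-1])
E
```

```text
t 10.65 pos [ 584.1 -156.   246.8] yhead -6.7 tiltz [-0.  0. -1.] gap 9.1 F [ 0.4  1.6 -2.4] grip 69.4 j [-0.38  0.42 -0.03  1.12 -0.    1.3 ]
shift [-156.5   -3.8   66.8] rotvec [-5.000e-04  1.000e-04  3.856e-01]
232 49
329 212
```

View pics/both5.png

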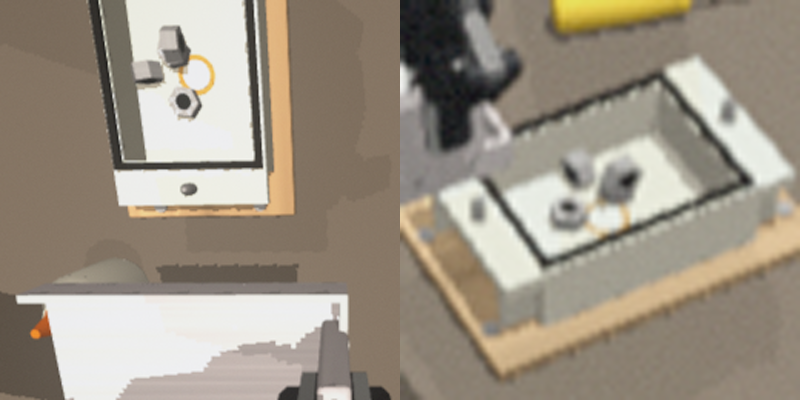

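```bash
python3 - <<'E'
from h import *
vv,uu=np.mgrid[0:400,0:640]
for f in('w5','s5'):
    z=np.load(f'pics/{f}.npz'); d=z['d']; P=world(z,uu.ravel(),vv.ravel(),depth=d.ravel())[d.ravel()>0]*1000
    q=P-[506,-5.5,0]; a=np.radians(-6.5); x=q[:,0]*np.cos(a)+q[:,1]*np.sin(a); y=-q[:,0]*np.sin(a)+q[:,1]*np.cos(a)
    k=(abs(x)<43)&(abs(y)<58)&(q[:,2]<52); g=np.full((30,22),0)
    i=((y[k]+60)//4).astype(int); j=((x[k]+44)//4).astype(int); np.maximum.at(g,(i,j),q[k,2].astype(int))
    print(f)
    for r in g[::-1]: print(' '.join(f'{v:2d}' if v>19 else ' .' if v else '  ' for v in r))
# outside nut-size objects on bench near shell, scene view
z=np.load('pics/s5.npz'); z0=np.load('pics/scene0.npz')
df=(np.abs(z['p'].astype(int)-z0['p']).sum(2)>90)&(np.abs(z['d']-z0['d'])>.004)&(z['d']>0)
n,l,s,c=cv2.connectedComponentsWithStats(df.astype(np.uint8))
for i in range(1,n):
    if s[i,4]>12: print(c[i].round(),s[i,4])
E
```

```text
w5
                                                                 
                                                                 
20  . 20  .  .  .  .  .  .  .  .  .  .  .  .  .  .  .  .         
 .  . 20  .  .  .  .  .  .  .  .  .  .  .  .  .  .  .  .         
 .  .  .  .  .  .  .  .  .  .  .  .  .  .  .  .  .  .  .         
 .  .  .  .  .  .  .  .  .  .  .  .  .  .  .  .  .  .  .         
20  .  .  .  .  .  .  .  .  .  .  .  .  .  .  . 20  .  .         
 .  .  .  .    39 39 40 40  . 20  .  .  .  .  .  .  .  .         
 .  .  .    27 47 47 47 46  .  .  .  . 20  .  .  . 20  .         
 .  .  . 28 29 47 49 49 48  .  .  .  .  .  .  .  .  .  .         
 .  .  . 29 30 47 48 48 50  .  .  .  .  .  .  .  . 20  .         
 .  .  . 28 30 48 48 48 49  .  .  .  .  .  .  .  .  .  .         
37 36 36 29 30 46 47 46 46 20 20  .  .  .  .  .  .  .  .         
37 37 38 33 28 38 39 38 37 20  .  .  .  .  .  .  .  .  .         
38 38 38 34  .  .  .  .  . 20  .  .  .  .  . 20  .  .  .         
38 37 39 34 20  .  .  .  .  . 20 20  .  .  .  .  .  .  .         
 .  .  .  .  . 29 29 30 28  .  . 20  .  .
[... 2584 characters left out ...]
                 
                                                                 
                                                                 
                                                                 
                                                                 
[235.   4.] 220
[272.  44.] 4403
[400.  15.] 1014
[211.  21.] 48
[232.  16.] 29
[246.  17.] 43
[208.  38.] 17
[208.  56.] 243
[285.  61.] 22
[289. 141.] 4497
[347.  92.] 504
[213. 103.] 251
[202. 129.] 53
[230. 139.] 19
[215. 142.] 20
[216. 173.] 544
[234. 191.] 525
[245. 215.] 57
[323. 211.] 70
[332. 208.] 63
[250. 236.] 107
[271. 234.] 39
[237. 236.] 40
[280. 243.] 89
[242. 259.] 709
[268. 252.] 47
[279. 266.] 32
```

Heights confirm all four nuts are inside: one flat, one standing on edge by the -x wall (top at 38), and one standing on top of another flat one (top at 48, below the 56 rim). Returning the tray.

Call:
servo_tool(targets=[[-15, 0, 0, 0, 0, 0, 0], [-30, 0, 0, 0, 0, 0, 0], [-35, -1, 0, 0, 0, 0, 0], [-35, -1, 0, 0, 0, 0, 0], [-30, -1, 0, 0, 0, 0, 0], [-12, -1, 0, 0, 0, 0, 0], [0, 0, 20, 0, 0, 0.06, 0], [0, 0, 20, 0, 0, 0.08, 0], [0, 0, 20, 0, 0, 0.08, 0], [0, 0, 20, 0, 0, 0.08, 0], [0, 0, 20, 0, 0, 0.05, 0], [0, 0, 20, 0, 0, 0.035, 0]])

```text
t: 11.95
position: [0.5646, -0.3092, 0.1254]
ee_rot: [0.86, 0.511, 0.0, -0.0]
wrist_force: [-0.1, 0.2, -1.4]
finger_gap: 0.0092
grip_force: 69.4
```

Call:
servo_tool(targets=[[0, 0, 30, 0, 0, 0, 0], [0, 0, 25, 0, 0, 0, 0], [0, 0, 15, 0, 0, 0, 0], [0, 0, 8, 0, 0, 0, 0], [0, 0, 0, 0, 0, 0, 0]])

```text
t: 12.45
position: [0.5639, -0.3096, 0.0475]
ee_rot: [0.86, 0.511, -0.0, -0.001]
wrist_force: [0.5, 0.2, -1.3]
finger_gap: 0.009
grip_force: 69.3
```

```bash
python3 - <<'E'
from h import *
go(562,-311,39,-28.8)
E
```

```text
t 12.45 pos [ 563.9 -309.6   47.5] yhead -28.55 tiltz [-0.001  0.001 -1.   ] gap 9.0 F [ 0.5  0.2 -1.3] grip 69.3 j [-0.62  0.67 -0.16  0.75  0.    1.45]
shift [-2.1 -1.   8.5] rotvec [-0.0014 -0.0002  0.0043]
```

Call:
servo_tool(targets=[[0, 0, 4, 0, 0, 0, 0], [0, 0, 3, 0, 0, 0, 0], [0, 0, 1.5, 0, 0, 0, 0], [0, 0, 0, 0, 0, 0, 0], [0, 0, 0, 0, 0, 0, 0]])

```text
t: 12.95
position: [0.5642, -0.3103, 0.0401]
ee_rot: [0.86, 0.511, 0.0, 0.0]
wrist_force: [-0.8, -0.5, -1.8]
finger_gap: 0.0094
grip_force: 69.3
```

Call:
servo_tool(targets=[[0, 0, 1.5, 0, 0, 0, 0], [0, 0, 0, 0, 0, 0, 0], [0, 0, 0, 0, 0, 0, 50], [0, 0, 0, 0, 0, 0, 50], [0, 0, 0, 0, 0, 0, 50], [0, 0, 0, 0, 0, 0, 50], [0, 0, -20, 0, 0, 0, 50], [0, 0, -30, 0, 0, 0, 70], [0, 0, -40, 0, 0, 0, 100], [0, 0, -40, 0, 0, 0, 100], [0, 0, -40, 0, 0, 0, 100], [0, 0, -20, 0, 0, 0, 100]])

```text
t: 14.15
position: [0.5653, -0.3111, 0.2326]
ee_rot: [0.86, 0.511, 0.001, 0.002]
wrist_force: [0.4, 0.7, -0.8]
finger_gap: 0.0856
grip_force: 0.0
```

```bash
python3 - <<'E'
from h import *
p,d,m,P=cloud('wrist','w6'); H=P[:,:,2]
near=(d>0)&(np.hypot(P[:,:,0]-.53,P[:,:,1]+.29)<.13)
rect(P,near&(H>.03)&(H<.07)); rect(P,near&(H>.006)&(H<.07)); rect(P,near&(H>.012)&(H<.03)); 
go(508,322,230,20.5)
E
```

```text
406 [ 563.1 -311.2] [44. 10.] 61.5 z [0.038  0.0641 0.0659] px [317. 182.]
1306 [ 514.8 -285.3] [ 72.8 120.2] 61.7 z [0.0075 0.0197 0.0654] px [285. 177.]
427 [ 528.2 -259.2] [ 14.8 119.1] 60.9 z [0.0134 0.0193 0.0216] px [274. 148.]
t 14.2 pos [ 566.2 -311.7  235. ] yhead -28.59 tiltz [ 0.007 -0.005 -1.   ] gap 85.4 F [-0.2 -0.2  2.5] grip 0.0 j [-0.62  0.5   0.07  1.13 -0.    1.45]
shift [ 528.6 -354.3    1.3] rotvec [ 0.0077  0.0047 -0.8567]
```

The tray stands flat and is released. On to the cover.

Call:
servo_tool(targets=[[46, -9, 0, 0, 0, -0.061, 100], [46, -9, 0, 0, 0, -0.061, 100], [46, -9, 0, 0, 0, -0.061, 100], [46, -9, 0, 0, 0, -0.061, 100], [46, -9, 0, 0, 0, -0.061, 100], [46, -9, 0, 0, 0, -0.061, 100], [46, -9, 0, 0, 0, -0.061, 100]])

```text
t: 14.9
position: [0.6037, 0.0149, 0.2275]
ee_rot: [0.731, 0.682, -0.0, -0.0]
wrist_force: [1.0, -0.7, 0.3]
finger_gap: 0.0858
grip_force: 0.0
```

Call:
servo_tool(targets=[[46, -9, 0, 0, 0, -0.061, 100], [46, -9, 0, 0, 0, -0.061, 100], [46, -9, 0, 0, 0, -0.061, 100], [46, -9, 0, 0, 0, -0.061, 100], [46, -9, 0, 0, 0, -0.061, 100], [46, -9, 0, 0, 0, -0.061, 100], [46, -9, 0, 0, 0, -0.061, 100], [0, 0, 0, 0, 0, 0, 100]])

```text
t: 15.7
position: [0.503, 0.3282, 0.2276]
ee_rot: [0.568, 0.823, -0.0, -0.001]
wrist_force: [0.3, -0.5, 0.5]
finger_gap: 0.0854
grip_force: 0.0
```

```bash
python3 - <<'E'
from h import *
p,d,m,P=cloud('wrist','w7'); H=P[:,:,2]
near=(d>0)&(np.hypot(P[:,:,0]-.508,P[:,:,1]-.322)<.14)
r=rect(P,near&(H>.045)&(H<.07)); r2=rect(P,near&(H>.005)&(H<.07))
go(r[0][0],r[0][1],35,20.5)
E
```

```text
1387 [502.  326.6] [17.3 96.8] 20.4 z [0.0526 0.0545 0.0559] px [318. 182.]
12172 [502.2 325.9] [106.2 179.9] 21.0 z [0.0103 0.0182 0.0551] px [318. 169.]
t 15.75 pos [504.5 326.  227.6] yhead 20.62 tiltz [-0.001 -0.    -1.   ] gap 85.6 F [-0.1  0.4 -0.3] grip 0.0 j [ 0.45  0.43 -0.07  1.07  0.    1.66]
shift [  1.5  -2.  192.6] rotvec [-0.0011  0.0001  0.002 ]
```

Call:
servo_tool(targets=[[1.5, -2, 40, 0, 0, 0, 60], [0, 0, 40, 0, 0, 0, 50], [0, 0, 40, 0, 0, 0, 50], [0, 0, 40, 0, 0, 0, 50], [0, 0, 22, 0, 0, 0, 50], [0, 0, 10, 0, 0, 0, 50], [0, 0, 0, 0, 0, 0, 0], [0, 0, 0, 0, 0, 0, 0], [0, 0, 0, 0, 0, 0, 0], [0, 0, 0, 0, 0, 0, 0]], newtons=100)

```text
t: 16.75
position: [0.5048, 0.3247, 0.0374]
ee_rot: [0.571, 0.821, 0.001, 0.0]
wrist_force: [0.4, -0.1, -1.1]
finger_gap: 0.0162
grip_force: 98.9
```

Call:
servo_tool(targets=[[0, 0, 0, 0, 0, 0, 0], [0, 0, -5, 0, 0, 0, 0], [0, 0, -15, 0, 0, 0, 0], [0, 0, -30, 0, 0, 0, 0], [0, 0, -35, 0, 0, 0, 0], [0, 0, -35, 0, 0, 0, 0], [0, 0, -15, 0, 0, 0, 0], [0, 0, 0, 0, 0, 0, 0]])

```text
t: 17.55
position: [0.5058, 0.3254, 0.1747]
ee_rot: [0.571, 0.821, 0.003, 0.001]
wrist_force: [-0.2, -0.3, -2.5]
finger_gap: 0.0162
grip_force: 99.1
```

```bash
python3 - <<'E'
from h import *
go(506,-5.5,168,-6.5)
E
```

```text
t 17.55 pos [505.8 325.4 174.7] yhead 20.35 tiltz [ 0.005  0.003 -1.   ] gap 16.2 F [-0.2 -0.3 -2.5] grip 99.1 j [ 0.45  0.46 -0.16  0.95  0.    1.66]
shift [-310.3 -114.9    5.9] rotvec [ 0.0058 -0.002   0.4686]
```

Before going over, I'll fix the shell's pose from the stored wrist pictures (rim edges and dowel b), plus scene and side views from when the arm was clear.

```bash
cat > m2.py <<'E'
from h import *
vv,uu=np.mgrid[0:400,0:640]
for f in('w5','w1','scene0','side0','sd4'):
    z=np.load(f'pics/{f}.npz'); p,d=z['p'],z['d']
    P=world(z,uu.ravel(),vv.ravel(),depth=d.ravel()).reshape(400,640,3)
    k=(d>0)&(P[:,:,2]>.048)&(P[:,:,2]<.066)&(np.hypot(P[:,:,0]-.506,P[:,:,1]+.005)<.115)
    n,l,s,c=cv2.connectedComponentsWithStats(k.astype(np.uint8)); k=l==1+s[1:,4].argmax()
    q=world(z,uu[k],vv[k],z=.057)*1000
    a=np.radians(-6.5); sx=np.array([np.cos(a),np.sin(a)]); sy=np.array([-sx[1],sx[0]])
    X=q[:,:2]@sx; Y=q[:,:2]@sy
    yl=Y.min(); print(f,'rect',[np.round(t,1) for t in cv2.minAreaRect(q[:,:2].astype(np.float32))])
    e=[]
    for y0 in range(-90,90,15):
        b=(Y-(-62)>y0)&(Y+62<y0+15)
        if b.sum()>20: e.append((y0,X[b].min().round(1),X[b].max().round(1)))
    print('  Yrange',Y.min().round(1),Y.max().round(1),'ref centre X,Y of (506,-5.5):',np.round(np.array([506,-5.5])@np.stack([sx,sy],1),1))
    print('  ',e)
    # dowels: darker grey blobs within the white flange
    g=cv2.cvtColor(p,cv2.COLOR_RGB2GRAY)
E
python3 m2.py; python3 - <<'E'
import cv2,numpy as np
a=cv2.imread('pics/w5.png')[0:200,100:330]
cv2.imwrite('pics/c5.png',cv2.resize(a,None,fx=3,fy=3,interpolation=cv2.INTER_CUBIC)[:,:690])
E
```

```text
w5 rect [array([497.1, -29.2]), array([125.1, 107.9]), np.float64(83.9)]
  Yrange -35.2 89.5 ref centre X,Y of (506,-5.5): [503.4  51.8]
   [(15, np.float64(444.4), np.float64(550.9)), (30, np.float64(443.8), np.float64(551.4)), (45, np.float64(443.7), np.float64(551.2)), (60, np.float64(443.6), np.float64(551.3)), (75, np.float64(443.5), np.float64(551.0))]
w1 rect [array([483.7, -84.3]), array([ 49.6, 120.8]), np.float64(61.1)]
  Yrange -39.1 16.9 ref centre X,Y of (506,-5.5): [503.4  51.8]
   [(15, np.float64(444.2), np.float64(552.3)), (30, np.float64(443.8), np.float64(552.2)), (45, np.float64(443.4), np.float64(525.9)), (60, np.float64(443.3), np.float64(457.0)), (75, np.float64(443.3), np.float64(452.7))]
scene0 rect [array([509.1,  -8.3]), array([182.8, 113.9]), np.float64(84.0)]
  Yrange -41.9 140.9 ref centre X,Y of (506,-5.5): [503.4  51.8]
   [(15, np.float64(452.7), np.float64(560.6)), (30, np.float64(451.8), np.float64(562.4)), (45, np.float64(450.6), np.float64(563.1)), (60, np.float64(450.2), np.float64(559.9)), (75, np.float64(450.7), np.float64(561.8))]
side0 rect [array([499.9,  -6.4]), array([187. , 106.7]), np.float64(84.1)]
  Yrange -43.5 144.1 ref centre X,Y of (506,-5.5): [503.4  51.8]
   [(15, np.float64(445.5), np.float64(551.4)), (30, np.float64(445.0), np.float64(551.1)), (45, np.float64(445.0), np.float64(550.8)), (60, np.float64(444.5), np.float64(551.3)), (75, np.float64(445.6), np.float64(551.0))]
sd4 rect [array([499.9,  -6.4]), array([187.2, 106.7]), np.float64(84.1)]
  Yrange -43.8 144.1 ref centre X,Y of (506,-5.5): [503.4  51.8]
   [(15, np.float64(445.5), np.float64(551.4)), (30, np.float64(445.5), np.float64(551.1)), (45, np.float64(445.6), np.float64(550.8)), (60, np.float64(444.5), np.float64(551.3)), (75, np.float64(444.5), np.float64(551.0))]
```

```bash
python3 - <<'E'
from h import *
z=np.load('pics/w5.npz'); p,d=z['p'],z['d']; g=cv2.cvtColor(p,cv2.COLOR_RGB2GRAY)
w=np.s_[112:136,212:240]
k=(g[w]<190).astype(np.uint8); 
for r,dd in zip(g[w][::1],d[w]): print(' '.join(f'{v:3d}' for v in r))
P=world(z,*[a.ravel() for a in np.mgrid[212:240,112:136]],depth=d[112:136,212:240].T.ravel()); t=P[P[:,2]>.062]; print(len(t),t.mean(0)*1000,t.max(0)*1000)
print('cam',-np.array(z['R']).T@z['t'])
n,l,s,c=cv2.connectedComponentsWithStats(k)
for i in range(1,n):
    if s[i,4]>6:
        u,v=c[i]+[212,112]; print(s[i],u,v,world(z,u,v,z=.074)*1000,world(z,u,v,z=.065)*1000)
E
```

```text
238 238 238 238 238 238 238 238 238 238 238 238 238 238 238 238 238 238 238 238 238 238 238 238 238 238 238 238
238 238 237 238 237 238 238 238 238 238 238 238 238 238 238 238 238 237 238 238 238 236 238 238 238 238 238 239
237 237 238 237 237 238 238 237 239 238 238 238 238 238 237 238 237 237 237 237 237 237 237 238 239 239 238 239
237 237 236 237 237 238 237 238 237 237 237 237 237 238 238 237 237 237 238 237 237 237 237 237 238 237 238 237
236 237 237 237 237 237 237 237 237 237 237 237 237 237 237 237 237 237 237 238 238 237 237 237 237 237 238 238
236 237 237 237 236 237 237 237 237 237 237 237 238 237 237 237 237 237 237 237 237 237 237 237 237 236 237 237
236 236 237 237 237 237 237 237 237 237 229 226 217 211 221 224 233 237 237 237 237 237 237 238 237 238 237 237
237 237 236 237 237 236 237 237 223 197 175 167 152 142 155 161 197 231 237 236 237 237 237 237 237 237 237 237
236 236 236 237 236 236 237 222 175 136 127 123 117 110 107 105 127 191 231 237 237 238 237 237 237 237 238 237
236 237 237 237 237 237 237 189 151 149 141 129 122 112 105 101  99 124 220 237 237 237 237 
[... 1259 characters left out ...]
 198 190 185 185 180 176 175 175 176 176 175 176 176 175 175 173 175 172 172 171 156 148 149 146 149 149
136 137 141 143 146 147 142 132 129 128 130 128 128 128 129 127 128 126 126 125 122 120 117 116 116 115 116 117
137 136 139 142 147 148 145 134 129 129 127 127 127 128 129 128 128 127 126 124 122 120 118 115 114 114 115 116
72 [499.61478515 -80.32926883  92.79657524] [592.75385262 -76.88734372 383.17511538]
cam [ 0.59275385 -0.07888571  0.38317512]
[ 7  7 11  9 75] 224.10666666666665 122.64 [[494.23150424 -80.94275285  74.        ]] [[491.3635466  -81.00263277  65.        ]]
[ 0 21 28  3 80] 226.1 134.05 [[493.83547042 -92.45343812  74.        ]] [[490.95598434 -92.84839083  65.        ]]
```

```bash
python3 - <<'E'
from h import *
z=np.load('pics/w5.npz')
print('tip',world(z,220.9,122.7,z=.074)*1000,'foot right edge',world(z,229.9,122.7,z=.056)*1000,'flange edge',world(z,224,132.8,z=.056)*1000)
E
```

```text
tip [[490.94068029 -80.61795087  74.        ]] foot right edge [[494.74907398 -81.85747262  56.        ]] flange edge [[486.06651177 -91.65465395  56.        ]]
```

Shell centre comes out at about (499.5,-2.5) with shell x heading -6.1°. Carrying the cover over, high.

Call:
servo_tool(targets=[[-15, -2.2, 0, 0, 0, 0.023, 0], [-33, -4.8, 0, 0, 0, 0.046, 0], [-33, -4.8, 0, 0, 0, 0.046, 0], [-33, -4.8, 0, 0, 0, 0.046, 0], [-33, -4.8, 0, 0, 0, 0.046, 0], [-33, -4.8, 0, 0, 0, 0.046, 0], [-33, -4.8, 0, 0, 0, 0.046, 0], [-33, -4.8, 0, 0, 0, 0.046, 0], [-33, -4.8, 0, 0, 0, 0.046, 0], [-33, -4.8, 0, 0, 0, 0.046, 0], [-15, -2.6, 0, 0, 0, 0.023, 0], [0, 0, 0, 0, 0, 0, 0]])

```text
t: 18.75
position: [0.5024, -0.0055, 0.1697]
ee_rot: [0.745, 0.667, -0.001, -0.001]
wrist_force: [0.4, 0.1, -2.2]
finger_gap: 0.0157
grip_force: 98.9
```

```bash
cat >> h.py <<'E'
def avgpos(n=4):
    q=[]
    for i in range(n): q.append(get_obs()['position']*1000); eyes.camera('side')
    return np.mean(q,0),np.std(q,0)
E
python3 - <<'E'
from h import *
print(avgpos(6)); go(499.5,-2.5,136,-6.1)
E
```

```text
(array([503.44131957,  -3.54841011, 170.28428649]), array([0.59549692, 1.07383106, 0.38467876]))
t 19.05 pos [504.3  -2.4 171. ] yhead -5.94 tiltz [-0.  0. -1.] gap 16.1 F [-0.6 -0.7 -2.9] grip 98.9 j [-0.15  0.3  -0.41  0.85  0.    1.52]
shift [-0.6 -4.8 35. ] rotvec [-0.0005 -0.0002  0.0029]
```

Call:
servo_tool(targets=[[0.5, -2, 15, 0, 0, 0, 0], [0, -2, 15, 0, 0, 0, 0], [0, 0, 10, 0, 0, 0, 0], [0, 0, 0, 0, 0, 0, 0], [0, 0, 0, 0, 0, 0, 0]])

```text
t: 19.55
position: [0.5007, -0.0019, 0.1314]
ee_rot: [0.743, 0.669, -0.0, -0.0]
wrist_force: [0.9, -0.3, -2.9]
finger_gap: 0.0161
grip_force: 98.8
```

```bash
cat > m3.py <<'E'
from h import *
import sys
print('avg',*avgpos(6)); go(499.5,-2.5,110,-6.1)
vv,uu=np.mgrid[0:400,0:640]
tag=sys.argv[1]; zb=float(sys.argv[2])  # underside height
outs=[]
for n,f0 in(('side','side0'),('scene','scene0')):
    p,d,m=snap(n,tag+n)
    z0=np.load(f'pics/{f0}.npz')
    def rr(z,d,lo,hi,zp):
        P=world(z,uu.ravel(),vv.ravel(),depth=d.ravel()).reshape(400,640,3)
        k=(d>0)&(P[:,:,2]>lo)&(P[:,:,2]<hi)&(np.hypot(P[:,:,0]-.502,P[:,:,1]+.005)<.115)
        n_,l,s,c=cv2.connectedComponentsWithStats(k.astype(np.uint8)); k=l==1+s[1:,4].argmax()
        q=world(z,uu[k],vv[k],z=zp)*1000
        r=cv2.minAreaRect(q[:,:2].astype(np.float32)); print(n,[np.round(t,1) for t in r],k.sum())
    rr(m,d,zb+.002,zb+.013,zb+.010)
    rr(z0,z0['d'],.050,.060,.056)
a=cv2.imread(f'pics/{tag}side.png')[145:255,270:380]; b=cv2.imread(f'pics/{tag}scene.png')[155:255,275:385]
cv2.imwrite(f'pics/{tag}b.png',np.hstack([cv2.resize(a,(400,400),interpolation=cv2.INTER_CUBIC),cv2.resize(b,(400,364),interpolation=cv2.INTER_CUBIC)[:400] if 0 else cv2.resize(b,(400,400),interpolation=cv2.INTER_CUBIC)]))
E
python3 m3.py h1 0.093
```

```text
avg [501.05598869  -2.16820936 131.83229571] [0.16412344 0.12302634 0.19711712]
t 19.85 pos [500.9  -2.3 131.8] yhead -6.02 tiltz [ 0.001 -0.    -1.   ] gap 16.0 F [ 0.1  0.5 -2.6] grip 98.8 j [-0.15  0.34 -0.48  0.75  0.    1.52]
shift [-0.3 -1.4 21.8] rotvec [0.001  0.     0.0015]
side [array([501.5,  -2.3]), array([188. , 107.5]), np.float64(84.2)] 648
side [array([500.5,  -4.8]), array([185.8, 106.7]), np.float64(84.2)] 779
scene [array([509.,  -5.]), array([183.9, 113. ]), np.float64(83.9)] 915
scene [array([507.6,  -7.1]), array([181.9, 112.8]), np.float64(84.3)] 860
```

View pics/h1b.png

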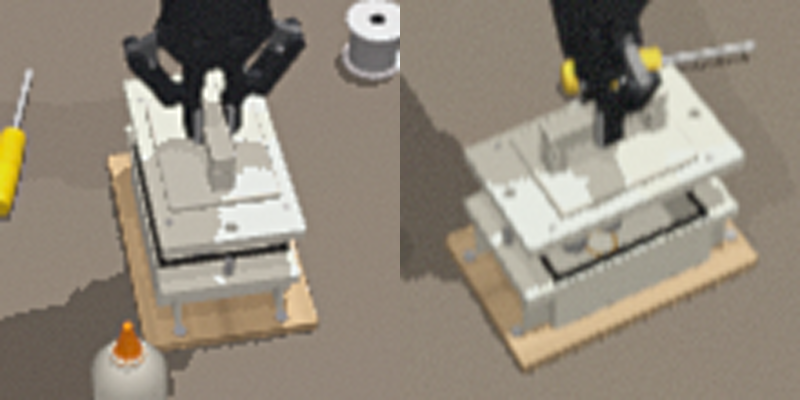

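Picture: the cover is held level over the shell, slightly +x/+y. Both cameras give an offset of about (+1.5,+1.8) mm, so I'll correct that and lower.

Call:
servo_tool(targets=[[-2, -1.3, 0, 0, 0, 0, 0], [0, 0, 8, 0, 0, 0, 0], [0, 0, 8, 0, 0, 0, 0], [0, 0, 3, 0, 0, 0, 0], [0, 0, 3, 0, 0, 0, 0], [0, 0, 2, 0, 0, 0, 0], [0, 0, 0, 0, 0, 0, 0]])

```text
t: 20.65
position: [0.4989, -0.004, 0.107]
ee_rot: [0.743, 0.669, -0.0, -0.0]
wrist_force: [-0.2, -0.3, -2.6]
finger_gap: 0.0161
grip_force: 98.9
```

```bash
python3 - <<'E'
from h import *
print(avgpos(4)); go(499.5,-2.5,97,-6.1)
E
```

```text
(array([499.04059278,  -4.07063425, 107.26815767]), array([0.1186662 , 0.02383256, 0.18041989]))
t 20.85 pos [499.2  -4.1 107.5] yhead -6.01 tiltz [ 0. -0. -1.] gap 16.2 F [-0.2  0.7 -3.2] grip 98.9 j [-0.16  0.37 -0.51  0.69  0.    1.52]
shift [ 1.6  0.2 10.5] rotvec [0.0004 0.     0.0015]
```

No contact force with the underside near 70 mm, below the dowel tips at 74, so the tips are in the holes. Continuing down.

Call:
servo_tool(targets=[[0, 0, 2, 0, 0, 0, 0], [0, 0, 2, 0, 0, 0, 0], [0, 0, 2, 0, 0, 0, 0], [0, 0, 0, 0, 0, 0, 0]])

```text
t: 21.25
position: [0.4991, -0.0041, 0.1011]
ee_rot: [0.743, 0.669, 0.0, 0.0]
wrist_force: [0.9, 0.5, -2.3]
finger_gap: 0.0162
grip_force: 99.0
```

Call:
servo_tool(targets=[[0, 0, 2, 0, 0, 0, 0], [0, 0, 2, 0, 0, 0, 0], [0, 0, 1, 0, 0, 0, 0], [0, 0, 1, 0, 0, 0, 0], [0, 0, 0, 0, 0, 0, 0]])

```text
t: 21.75
position: [0.4992, -0.0041, 0.0955]
ee_rot: [0.743, 0.669, 0.0, 0.0]
wrist_force: [0.7, -0.4, 0.9]
finger_gap: 0.0159
grip_force: 99.5
```

Call:
servo_tool(targets=[[0, 0, 1, 0, 0, 0, 0], [0, 0, 1, 0, 0, 0, 0], [0, 0, 0, 0, 0, 0, 0]])

```text
t: 22.05
position: [0.4993, -0.0041, 0.0938]
ee_rot: [0.743, 0.669, 0.0, 0.0]
wrist_force: [-1.3, -0.7, 5.8]
finger_gap: 0.016
grip_force: 100.2
```

Call:
servo_tool(targets=[[0, 0, 1, 0, 0, 0, 0], [0, 0, 1, 0, 0, 0, 0], [0, 0, 0, 0, 0, 0, 0]])

```text
t: 22.35
position: [0.4992, -0.0041, 0.093]
ee_rot: [0.743, 0.669, 0.0, 0.001]
wrist_force: [-5.7, 1.4, 18.1]
finger_gap: 0.0161
grip_force: 101.8
```

Call:
servo_tool(targets=[[0, 0, 0.5, 0, 0, 0, 0], [0, 0, 0.5, 0, 0, 0, 0], [0, 0, 0, 0, 0, 0, 0]])

```text
t: 22.65
position: [0.4993, -0.0041, 0.093]
ee_rot: [0.743, 0.669, 0.0, 0.001]
wrist_force: [-8.9, 1.1, 25.9]
finger_gap: 0.016
grip_force: 103.2
```

z stopped at 93.0 mm while the force rose to 26 N, which is the hard rim. Quick check of level and tray.

Call:
servo_tool(targets=[[0, 0, 0, 0, 0, 0, 0], [0, 0, 0, 0, 0, 0, 0], [0, 0, 0, 0, 0, 0, 0], [0, 0, 0, 0, 0, 0, 0]])

```text
t: 23.05
position: [0.4993, -0.0041, 0.093]
ee_rot: [0.743, 0.669, 0.0, 0.001]
wrist_force: [-8.4, 0.7, 27.3]
finger_gap: 0.0158
grip_force: 103.2
```

```bash
python3 m3.py h2 0.056; python3 - <<'E'
from h import *
p,d,m,P=cloud('scene','s9'); H=P[:,:,2]
near=(d>0)&(np.hypot(P[:,:,0]-.522,P[:,:,1]+.29)<.12); rect(P,near&(H>.006)); rect(P,near&(H>.03))
a=cv2.imread('pics/h2b.png')
E
```

```text
avg [499.27509419  -4.1374559   93.00307268] [0.02007564 0.00918644 0.01453537]
t 23.35 pos [499.3  -4.1  93. ] yhead -6.01 tiltz [ 0.002 -0.001 -1.   ] gap 16.4 F [-8.5  1.2 26.7] grip 103.2 j [-0.16  0.39 -0.52  0.66 -0.    1.52]
shift [  1.6   0.1 -17. ] rotvec [0.0017 0.0004 0.0016]
side [array([499.4,  -5. ]), array([186.5, 107. ]), np.float64(84.3)] 692
side [array([500.5,  -4.8]), array([185.8, 106.7]), np.float64(84.2)] 779
scene [array([508.3,  -6.8]), array([181.7, 112.9]), np.float64(84.3)] 932
scene [array([507.6,  -7.1]), array([181.9, 112.8]), np.float64(84.3)] 860
439 [ 520.4 -288.7] [ 72.2 123.4] 62.0 z [0.0067 0.0235 0.0631] px [243. 275.]
187 [ 568.1 -314.6] [44. 16.] 60.2 z [0.0317 0.0513 0.0647] px [242. 274.]
```

View pics/h2b.png

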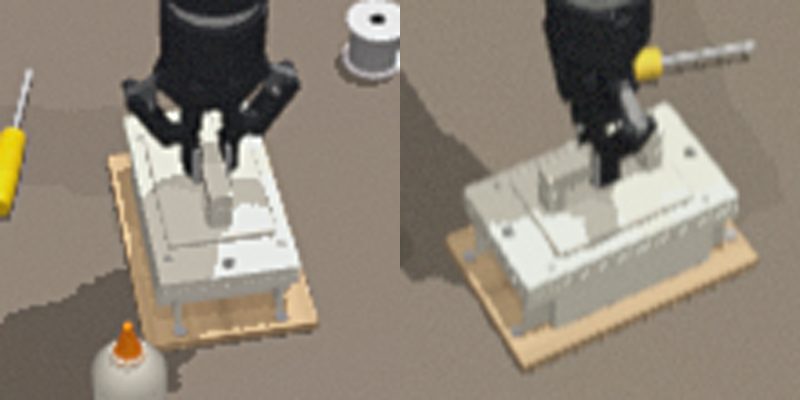

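The cover sits flush on the shell, with the dowel tips showing in both holes at (228,262) and (508,232)/(690,152). It is centred to about 1 mm and pressed with roughly 27 N. Handing in.

```bash
python3 -c "
from h import *
print(workorder.close_job())"
```

```text
the job is handed in; nothing more can be done
None
```

I handed the job in at about 23 s of the 72 s: all four nuts are in the lower half, the empty tray stands flat on the bench, and the cover is on both dowels and still held down at about 27 N; the hand-in call gave no verdict.

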